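Put two plug gauges from the slanted stand into the gauge carrier

ROBOT

A 6-joint arm with a two-finger parallel gripper is mounted at the origin on a cart in front of the work surface, level with it; the furniture and walls round the work are solid. World frame = base frame: x ahead of the robot, y to its left, z up, the work surface at z = 0. Lengths are in mm, angles in degrees, forces in N, time in s.
With the tool pointing down it reaches from about 300 to 825 mm from the base axis. Payload 5.4 kg.
Tool frame: the origin (TCP) lies at the very end of the fingers, on their centre line; the grasp point (between the pads) lies 19 mm behind it; z points along the fingers, y is the line along which they close (so a half turn about z gives the same grasp; the last joint's range is limited). The gripper opens to 92 mm and grips with 3 to 60 N. Pads are 20 mm wide; open, the fingers measure 128 mm over their backs; the gripper's body (75 mm by 189 mm) begins 69 mm behind the grasp point.
Start: joints at [-85.835, 9.076, 91.501, -0, 79.423, -12.038], TCP at [160.428, -552.149, 214.601] pointing down, gripper open.
Joint ranges: [-166.64, 166.64], [-54.1, 131.32], [10.49, 154.53], [-73.88, 253.88], [9.74, 151.15], [-171.62, 171.62]. Speed limits (degrees/s): [147.25, 147.25, 180, 180, 180, 180].

INTERFACE

Orientations are given as a 3x3 rotation matrix whose columns are the frame's x, y, z axes.
In Python, from station import state, eyes, workorder gives the robot as it stands. The module is installed in compiled form; this text tells all that it offers.
- The arm moves only by the tool send_rows, never from a script. Its argument "plan" is a list that holds one entry, the list of rows, each a list of 6 numbers: the shift along the tool's x, y, z in m, then the turn, a rotation vector about the tool's x, y, z in rad. A call has 1 to 20 rows; each row is the pose to reach, as a shift and turn from the pose commanded when the call began, along the tool's axes at that moment; what a row does not reach only later rows make up. A row lasts 1/8 s, in which the tool goes at most 62.5 mm and 10.7 degrees, less where a joint would pass 70% of its speed; a pose out of reach is approached as far as the arm can. A call with a gripper value outside its range is refused whole. "fingers" is the closure, from 0 (fully open) to 1 (shut), set as the call begins (left out, the last holds). The fingers move at their own pace and stop on an object; "grip_force" is the grip in N (left out, the last holds). Time passes only in rows, so rows that repeat a pose let the fingers close. It gives the time, the measured TCP pose, the force, the opening and the grip force at its end, in the units of the state.
- state(): the state, without advancing time (a new reading comes with each control period).
- eyes.grab_frame(name): name is "scene" or "top"; returns (picture, depth): 420x560x3 uint8, red, green, blue; 420x560 float32, mm along the optical axis (not along the pixel's ray), 0 where there is no reading.
- eyes.camera_model(name): a dict with "K" (3x3 intrinsics, pixels), "dist" ([k1, k2, p1, p2, k3] as OpenCV has them; the pictures are not rectified), "position" and "orientation" of the camera in the world. Camera axes: x right, y up, looking along -z (the intrinsics and any distortion apply to the point x, -y, -z); pixel columns grow to the right and rows downward; lengths in mm; the calibration is good to about 2 mm. A picture is of the moment at which its call begins. camera_model takes no time and is no camera call.
- workorder.finish_job(): hands the job in; it is judged then, once.
The state is a dict: "clock": time; "qpos": joint angles; "qvel": joint speeds; "effort": joint torques, N m; "position": TCP position; "orientation": TCP orientation; "force": force on the tool from outside, world axes, zero at the start; "torque": the same for the moment, N m; "gripper_width": finger opening in mm; "gripper_force": force on a finger pad.
Only numpy, scipy, OpenCV 4.12 (cv2) and the standard library are available. Lean on these libraries where they do the work, as an engineer would, in place of code of your own. Each camera call takes 0.05 s, during which the arm holds its last target. There are 200 camera calls.

TASK

Put the two thick plug gauges away: pull each one out of its slanted socket in the stand and lay it flat in the low carrier, one gauge per lane, centred across both notched rails and resting on the notch floors. Lay them down rather than dropping them, leave the slim punch in its socket, do not disturb the steel die and the oil bottle, and let go of everything at the end.

Things in the scene. Friction and masses are not known exactly. Their poses are not given: they have to be found in the camera images.
- gauge_1: Plain grey steel plug gauge: stout round bar with a collar, 99 mm long, 19 mm thick (collides as a square bar 100 x 20 x 19), 110 g. Stands 54 mm deep in a socket of the stand, upper 45 mm showing. Origin: mid-length, on its underside (the face on the socket's lower wall). x along the bar, at first up out of the socket; y level, across the bar; z from underside through the bar, at first up and to the stand's -x.
- gauge_2: Plain grey steel plug gauge: stout round bar with a collar, 99 mm long, 19 mm thick (collides as a square bar 100 x 20 x 19), 110 g. Identical to gauge_1, in another socket; origin and axes alike.
- gauge_1_mid (a point): Centre of gauge_1 (9.5 mm above its origin along its z); axes as gauge_1.
- gauge_2_mid (a point): Centre of gauge_2 (9.5 mm above its origin along its z); axes as gauge_2.
- stand: Stand fixed to the bench: aluminium base 115 x 160 x 8 mm, on it a black block with three sockets in a row at y = -55, 0, +55 mm. They lean 40 degrees from vertical, tops to the stand's +x (roughly away from the robot); 24 x 24 mm wide, 54 deep, walls 6 mm; mouth centres at x = 15, z = 67 mm. Origin under the base's centre, z up. Which socket holds the punch varies.
- carrier: Loose carrier, 950 g: aluminium plate 112 x 136 x 6 mm, two black rails 14 mm thick along its y at x = +-38 mm (62 mm free between them). Each has notches at y = -30 and +30 mm: 27 mm wide, 12 deep, floor 26 mm above the bench. A lane is a pair of facing notches: the gauge lies along the carrier's x across both rails, either end first. Origin under the plate's centre, z up.
- lane_1 (a point): Where the centre of a gauge lies when it rests in the lane at the carrier's y = -30 mm: 35.5 mm above the bench. Axes as the carrier (the lane runs along x, roughly away from the robot).
- lane_2 (a point): The same for the lane at the carrier's y = +30 mm. A fixed conical heater stands on the bench to the right (-y) of the carrier, and a shelf with bins hangs over the back of the bench: keep the wrist from leaning far forward there.
- punch: Slim dark steel centre punch, 12 mm thick and 100 mm long, pointed upper end, in the third socket of the stand; it stays there. Origin: middle of its length, on its underside; x axis up out of the socket.
- press_die: Turned steel press die, an upright cylinder 31 mm across and 45 mm high, loose on the bench; leave alone. Origin: centre of its underside.
- oil_bottle: Small brown dropper bottle, 33 mm across and 102 mm high, loose on the bench; leave alone. Origin: centre of its underside.

How it is judged:
By the outcome, as a careful person would: the job done as asked, in the order asked, and still so for the second after the job is handed in, with the robot touching nothing.
It also fails if it takes over 61 s, if anything falls off the work surface, if the arm or the gripper's body presses on something with over 40 N, if the wrist force passes 120 N, or if a joint passes its speed limit or range.

## Working session

There is one attempt and no reset: what is moved stays moved. The work goes in short steps, Python scripts to look and compute and a tool call to move; the robot and the scene stay as the last step left them, time stands still between calls to the robot, and variables do not carry over. Pictures are saved under pics/ and viewed, at most 10 in all, crops included, and the job is handed in when it is done.

Besides the shell and the picture viewer there is one more tool, called after "Request:" as a command line: name --argument value ..., lists and objects as JSON in quotes. send_rows: Moves the arm, as the interface text tells. Its arguments: {"type":"object","properties":{"plan":{"type":"array"},"fingers":{"type":"number"},"grip_force":{"type":"number"}},"required":["plan"]}

```bash
mkdir -p pics
cat > h.py <<'E'
import numpy as np, cv2
from station import state, eyes, workorder
def grab(n):
    p,d=eyes.grab_frame(n); return p,d,eyes.camera_model(n)
def pts(d,m):
    """world points for every pixel from depth"""
    h,w=d.shape; u,v=np.meshgrid(np.arange(w),np.arange(h))
    uv=np.stack([u,v],-1).reshape(-1,1,2).astype(np.float64)
    n=cv2.undistortPoints(uv,np.array(m["K"],float),np.array(m["dist"],float)).reshape(h,w,2)
    c=np.stack([n[...,0]*d,-n[...,1]*d,-d],-1)
    return c@np.array(m["orientation"]).T+np.array(m["position"])
E
python3 - <<'E'
from h import *
for n in("scene","top"):
    p,d,m=grab(n); cv2.imwrite(f"pics/{n}0.png",p[...,::-1]); np.savez(f"{n}0.npz",p=p,d=d,w=pts(d,m))
    print(n,m["K"],m["dist"],m["position"],m["orientation"],(d>0).mean())
print(state())
E
```

```text
scene [[502.05959242   0.         275.15055865]
 [  0.         502.05959242 210.48538478]
 [  0.           0.           1.        ]] [-0.00591589  0.          0.          0.          0.        ] [-68.13484301 463.65677235 782.792506  ] [[-0.49553837  0.6133381  -0.6150269 ]
 [-0.86844076 -0.36280841  0.33790635]
 [-0.01588609  0.70155999  0.7124333 ]] 0.9958163265306123
top [[457.57492449   0.         282.38972505]
 [  0.         457.57492449 204.68711752]
 [  0.           0.           1.        ]] [0.01146254 0.         0.         0.         0.        ] [ 463.09091543  103.47531072 1014.95789456] [[ 0.00800877  0.9936881  -0.11189199]
 [-0.99970785  0.00540454 -0.02355843]
 [-0.022805    0.11204798  0.99344108]] 0.995765306122449
{'clock': 0.1, 'qpos': array([-8.58375706e+01,  9.11092176e+00,  9.15645577e+01,  1.44302126e-03,
        7.94206629e+01, -1.20390687e+01]), 'qvel': array([-0.09908296, -0.01577114, -0.10490464,  0.05208411, -0.01051035,
       -0.05457889]), 'effort': array([ 1.34684783e-04, -3.86503315e+01, -3.22960210e+01,  7.03559769e-02,
        3.38532776e-02, -4.96350106e-05]), 'position': array([ 160.36909665, -551.60914468,  213.70240057]), 'orientation': array([[ 9.60287705e-01,  2.79011675e-01, -9.71042311e-05],
       [ 2.79011441e-01, -9.60286316e-01,  1.67537066e-03],
       [ 3.74200110e-04, -1.63593104e-03, -9.99998592e-01]]), 'force': array([-0.7811419 ,  0.53953609,  0.81325683]), 'torque': array([-0.01155078, -0.00350592,  0.0102925 ]), 'gripper_force': 0.0, 'gripper_width': 92.28915399792315}
```

View pics/scene0.png

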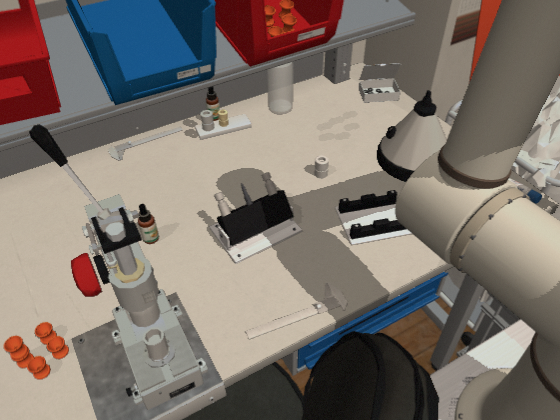

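View pics/top0.png

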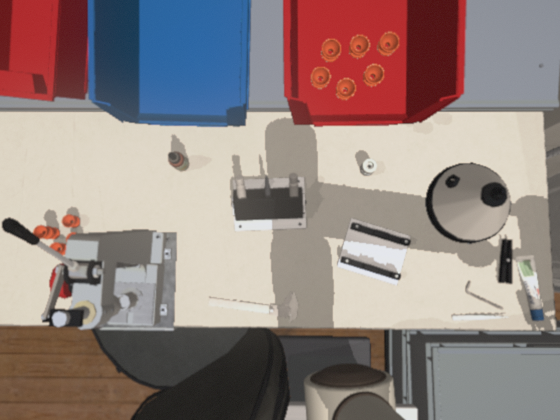

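Scene view: the stand is at (255,220) with the dark punch in the middle socket, and the carrier is at (385,210), partly behind the arm. Top view: gauges at (240,187) and (294,185), punch at (266,185), stand base at (268,203), carrier at (375,250), die at (369,166), bottle at (177,159).

```bash
cat > m.py <<'E'
from h import *
def sel(z,roi,lo,hi):
    u0,u1,v0,v1=roi; w=z["w"][v0:v1,u0:u1].reshape(-1,3); p=z["p"][v0:v1,u0:u1].reshape(-1,3)
    k=(w[:,2]>lo)&(w[:,2]<hi); return w[k],p[k]
E
python3 - <<'E'
from m import *
t=np.load("top0.npz");s=np.load("scene0.npz")
for n,z,roi in(("top",t,(180,225,260,290)),("scene",s,(300,340,230,290))):
    w,_=sel(z,roi,-30,30); print("bench",n,np.median(w[:,2]))
def rect(w,n):
    r=cv2.minAreaRect(w[:,:2].astype(np.float32)); print(n,len(w),np.round(r[0],1),np.round(r[1],1),round(r[2],2), np.round(np.median(w[:,2]),1)); print(np.round(cv2.boxPoints(r),1).tolist())
w,_=sel(t,(222,316,165,240),4,130); rect(w[w[:,2]<14],"stand base top")
w,_=sel(s,(200,310,180,265),4,14); rect(w,"stand base scene")
for nm,z,roi in(("top",t,(325,425,212,290)),("scene",s,(330,410,185,245))):
    w,_=sel(z,roi,3.5,12);rect(w,"carrier plate "+nm)
    w,_=sel(z,roi,32,45);rect(w,"rails "+nm)
for nm,z,roi in(("top",t,(222,316,165,240)),("scene",s,(200,310,160,265))):
    w,p=sel(z,roi,76,125)
    k=cv2.connectedComponents  # cluster by y
    o=np.argsort(w[:,1]); w=w[o]; br=np.where(np.diff(w[:,1])>8)[0]+1
    for c in np.split(w,br):
        if len(c)>8:print(nm,"pegs",len(c),c.mean(0).round(1),c.min(0).round(1),c.max(0).round(1))
for nm,z,roi in(("die",t,(350,390,150,185)),("bottle",t,(160,195,145,175))):
    w,_=sel(z,roi,15,125);print(nm,w.mean(0).round(1),w.max(0).round(1),w.min(0).round(1))
E
```

```text
bench top -0.3374043605035695
bench scene -1.1984029564140428
stand base top 1248 [583.5 163. ] [191.7 166.3] 89.03 7.5
[[498.79998779296875, 68.5], [665.0, 65.69999694824219], [668.2999877929688, 257.3999938964844], [502.0, 260.20001220703125]]
stand base scene 1291 [603.4 158.6] [169.2 160.4] 3.02 6.8
[[514.7000122070312, 234.1999969482422], [523.2000122070312, 74.0], [692.2000122070312, 83.0], [683.7000122070312, 243.10000610351562]]
carrier plate top 2042 [478.  -73.7] [167.5 209.3] 0.6 5.7
[[393.1000061035156, 30.100000381469727], [395.29998779296875, -179.3000030517578], [562.7999877929688, -177.5], [560.5999755859375, 31.799999237060547]]
rails top 457 [477.1 -72.1] [127.3  90. ] 73.17 37.0
[[415.6000061035156, -120.0], [501.70001220703125, -146.0], [538.5999755859375, -24.200000762939453], [452.3999938964844, 1.899999976158142]]
carrier plate scene 1136 [480.5 -66.3] [159.7 140.8] 56.95 5.4
[[377.8999938964844, -94.80000305175781], [495.8999938964844, -171.60000610351562], [583.0, -37.70000076293945], [465.0, 39.0]]
rails scene 336 [476.2 -72.4] [128.   91.7] 72.6 35.8
[[413.29998779296875, -119.80000305175781], [500.79998779296875, -147.1999969482422], [539.0999755859375, -25.0], [451.6000061035156, 2.4000000953674316]]
top pegs 529 [602.3 158.1  86.9] [573.8  85.3  76. ] [631.9 228.2 106.7]
scene pegs 452 [602.9 162.4  86.7] [571.8  85.2  76. ] [632.2 227.7 106.2]
die [657.7 -58.3  39.2] [675.1 -44.3  48.4] [643.7 -73.9  15.9]
bottle [664.4 349.9  61.3] [683.4 371.7 102.8] [652.  338.7  15.5]
```

Run:
```python
from m import *
t=np.load("top0.npz");s=np.load("scene0.npz")
for nm,z,roi in(("top",t,(222,316,165,240)),("scene",s,(200,310,160,265))):
    w,p=sel(z,roi,82,125)
    o=np.argsort(w[:,1]); w=w[o]; br=np.where(np.diff(w[:,1])>6)[0]+1
    for c in np.split(w,br):
        if len(c)>8:
            print(nm,"peg",len(c),c.mean(0).round(1),c.min(0).round(1),c.max(0).round(1))
            for a in range(82,110,5):
                q=c[(c[:,2]>=a)&(c[:,2]<a+5)]
                if len(q)>3: print("   z",a,len(q),"x",q[:,0].min().round(1),q[:,0].max().round(1),"y",q[:,1].min().round(1),q[:,1].max().round(1))
    # block edges / base, largest connected blob
    u0,u1,v0,v1=roi; W=z["w"][v0:v1,u0:u1]
    P=z["p"][v0:v1,u0:u1].astype(int)
    for lab,mask in(("base",(abs(W[...,2]-7.2)<3.5)&(P.sum(-1)>330)),("black",(P.max(-1)<70)&(W[...,2]>20))):
        mask=cv2.morphologyEx(mask.astype(np.uint8),cv2.MORPH_OPEN,np.ones((2,2),np.uint8))
        n,l,st,_=cv2.connectedComponentsWithStats(mask); k=1+st[1:,4].argmax(); q=W[l==k]
        r=cv2.minAreaRect(q[:,:2].astype(np.float32)); print(nm,lab,len(q),np.round(cv2.boxPoints(r),1).tolist(),np.round(r[1],1),q[:,2].min().round(1),q[:,2].max().round(1))
a=cv2.resize(cv2.imread("pics/scene0.png")[150:270,190:330],None,fx=4,fy=4,interpolation=cv2.INTER_CUBIC)
cv2.imwrite("pics/c1.png",a)
```

```text
top peg 135 [616.4 103.9  94.2] [600.6  95.8  82. ] [631.9 112.3 106.7]
   z 82 31 x 600.6 617.3 y 95.8 112.3
   z 87 27 x 605.7 618.3 y 95.9 112.3
   z 92 13 x 613.1 631.9 y 96.0 112.3
   z 97 47 x 612.6 631.3 y 96.0 112.2
   z 102 17 x 618.0 626.4 y 98.1 110.2
top peg 34 [616.8 158.7  88.8] [608.8 155.3  82.3] [627.1 161.8  97.6]
   z 82 15 x 608.8 616.5 y 155.5 161.8
   z 87 8 x 614.1 620.3 y 155.3 161.4
   z 92 9 x 619.5 623.6 y 157.1 161.4
top peg 131 [611.4 213.1  94.3] [595.8 204.5  82.1] [627.4 222.2 106.4]
   z 82 29 x 595.8 610.3 y 204.7 221.7
   z 87 23 x 599.1 609.6 y 204.5 217.0
   z 92 23 x 602.8 627.4 y 205.8 222.2
   z 97 30 x 608.3 626.3 y 205.7 221.9
   z 102 26 x 611.4 621.9 y 207.2 221.5
top base 684 [[458.0, 230.3000030517578], [464.3999938964844, 71.5], [547.9000244140625, 74.80000305175781], [541.5999755859375, 233.60000610351562]] [ 83.6 158.9] -4.4 1015.0
top black 755 [[462.0, 145.6999969482422], [463.70001220703125, 82.0], [604.4000244140625, 85.69999694824219], [602.7000122070312, 149.39999389648438]] [140.8  63.7] 29.4 1015.0
scene peg 111 [613.9 104.7  9
[... 392 characters left out ...]
92 9 x 614.9 629.2 y 157.2 161.3
scene peg 128 [608.5 214.2  92.8] [593.9 203.2  82.1] [626.9 222.1 106.2]
   z 82 32 x 593.9 608.8 y 203.2 221.8
   z 87 30 x 597.9 615.2 y 208.5 221.5
   z 92 26 x 606.5 626.9 y 205.5 221.4
   z 97 26 x 604.9 623.2 y 205.3 222.1
   z 102 14 x 611.5 618.3 y 207.9 220.4
scene base 1095 [[-68.0999984741211, 463.70001220703125], [544.7000122070312, 64.4000015258789], [624.0999755859375, 186.1999969482422], [11.300000190734863, 585.5]] [145.5 731.4] -3.9 782.8
scene black 2191 [[-68.0999984741211, 463.70001220703125], [615.2000122070312, 38.900001525878906], [694.2999877929688, 166.10000610351562], [10.899999618530273, 590.9000244140625]] [149.8 804.6] -3.0 782.8
```

View pics/c1.png

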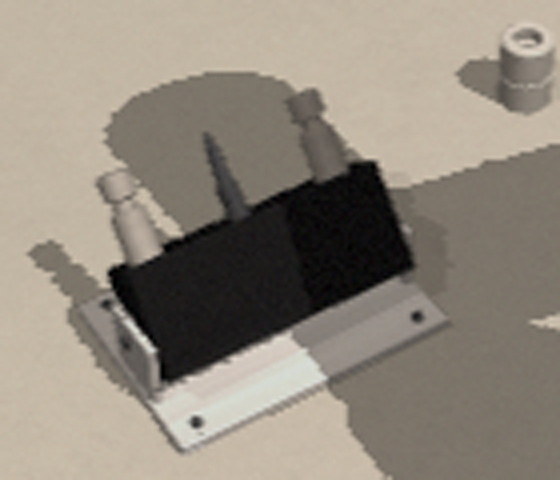

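The crop shows the punch at crop (225,180) in the middle socket and the gauges at crop (130,220) and (318,140). They lean away from the robot, as expected. From the depth, the stand is at about (576.5,158.6) with yaw 2.6°, and the carrier is at about (477,-72) with yaw -17°.

```bash
cat >> h.py <<'E'
from scipy.spatial.transform import Rotation as Ro
def Rz(a): return Ro.from_euler("z",a,degrees=True).as_matrix()
S=np.array([576.5,158.6,0.]); SY=2.6; C=np.array([477.,-72.2,0.]); CY=-17.
def tool(yaw,pitch):
    """tool z points ahead & down, pitch deg below level; tool y to the right (down grasp: x ahead)"""
    p=np.radians(pitch); z=np.array([np.cos(p),0,-np.sin(p)]); y=np.array([0,-1.,0]); return Rz(yaw)@np.column_stack([np.cross(y,z),y,z])
def pick(side,s,back=0,dn=0):
    """TCP pose: side -1/+1 socket, s mm up the axis from the mouth, back mm behind along tool z"""
    a=np.radians(40); ax=np.array([np.sin(a),0,np.cos(a)]); n=np.array([-np.cos(a),0,np.sin(a)])
    g=np.array([15,55*side,67.])-2.5*n+s*ax; R=tool(SY,40); return R,S+Rz(SY)@g+R[:,2]*(19-back)
def place(lane,off,z=35.5):
    R=tool(CY,90); return R,C+Rz(CY)@np.array([off,30*lane,z-19])
def row(frm,to):
    R0,p0=frm;R,p=to
    return np.round(np.r_[R0.T@(p-p0)/1000,Ro.from_matrix(R0.T@R).as_rotvec()],4).tolist()
def cur(n=1):
    s=state(); return s["orientation"],s["position"]
E
python3 - <<'E'
from h import *
t=np.load("top0.npz");w=t["w"][150:250,415:520].reshape(-1,3); w=w[(w[:,2]>15)&(w[:,2]<400)]
for a in range(15,300,30):
    q=w[(w[:,2]>=a)&(w[:,2]<a+30)]
    if len(q)>5: print(a,len(q),q.min(0).round(),q.max(0).round())
sh=t["w"][85:125,100:460].reshape(-1,3); print("shelf",np.percentile(sh[sh[:,2]>100],[1,50],axis=0).round())
c=cur(); print(c[1])
for n,T in (("above",(tool(SY,60),np.array([430,100,260.]))),("pre",pick(-1,14,90)),("grasp",pick(-1,14)),("place1",place(-1,18.5)),("place2",place(1,18.5))):
    print(n,T[1].round(1),row(c,T))
print("above->pre",row((tool(SY,60),np.array([430,100,260.])),pick(-1,14,90)))
E
```

```text
15 906 [ 483. -367.   15.] [ 668. -183.   45.]
45 1455 [ 502. -352.   45.] [ 664. -190.   75.]
75 1367 [ 517. -335.   75.] [ 647. -206.  105.]
105 947 [ 533. -317.  105.] [ 629. -223.  135.]
135 611 [ 554. -295.  135.] [ 612. -239.  165.]
165 173 [ 566. -282.  165.] [ 601. -253.  195.]
195 22 [ 578. -274.  195.] [ 589. -266.  199.]
shelf [[ 643. -138.  299.]
 [ 694.  122.  324.]]
[ 160.36909665 -551.60914468  213.70240057]
above [430. 100. 260.] [0.4407, -0.5506, -0.0452, -0.0638, 0.5209, 0.2315]
pre [550.5 102.4 121.8] [0.5571, -0.519, 0.093, -0.1051, 0.8683, 0.2214]
grasp [619.4 105.5  63.9] [0.6241, -0.5027, 0.1509, -0.1051, 0.8683, 0.2214]
place1 [ 485.9 -106.3   16.5] [0.4368, -0.3365, 0.1979, -0.0017, 0.0001, 0.5795]
place2 [503.5 -48.9  16.5] [0.4697, -0.3867, 0.198, -0.0017, 0.0001, 0.5795]
above->pre [0.0353, 0.0031, 0.18, -0.0, 0.3491, 0.0]
```

Request:
send_rows --plan '[[[0.22, -0.275, -0.045, 0, 0, 0.1], [0.441, -0.551, -0.045, -0.064, 0.521, 0.232], [0.441, -0.551, -0.045, -0.064, 0.521, 0.232], [0.441, -0.551, -0.045, -0.064, 0.521, 0.232], [0.441, -0.551, -0.045, -0.064, 0.521, 0.232], [0.441, -0.551, -0.045, -0.064, 0.521, 0.232], [0.441, -0.551, -0.045, -0.064, 0.521, 0.232], [0.441, -0.551, -0.045, -0.064, 0.521, 0.232], [0.441, -0.551, -0.045, -0.064, 0.521, 0.232], [0.441, -0.551, -0.045, -0.064, 0.521, 0.232], [0.441, -0.551, -0.045, -0.064, 0.521, 0.232], [0.441, -0.551, -0.045, -0.064, 0.521, 0.232], [0.441, -0.551, -0.045, -0.064, 0.521, 0.232], [0.441, -0.551, -0.045, -0.064, 0.521, 0.232], [0.441, -0.551, -0.045, -0.064, 0.521, 0.232], [0.441, -0.551, -0.045, -0.064, 0.521, 0.232], [0.441, -0.551, -0.045, -0.064, 0.521, 0.232]]]' --fingers 0.5 --grip_force 30

```text
clock: 2.22
position: [430.3, 98.9, 259.7]
orientation: [[0.865, 0.042, 0.5], [0.038, -0.999, 0.02], [0.5, 0.002, -0.866]]
force: [-0.9, -0.6, 0.5]
gripper_width: 46.0
gripper_force: 0.0
```

Run:
```python
from h import *
c=cur();s=state();print(s["clock"],c[1],s["qpos"].round(1),s["gripper_width"]); print("pre",row(c,pick(-1,14,90)))
```

```text
2.225 [430.30248854  98.88944396 259.65745156] [ -5.9 -42.6 132.1   4.7  60.8  80.4] 46.03904147136252
pre [0.0351, 0.0014, 0.1796, 0.0033, 0.3487, -0.0011]
```

Request:
send_rows --plan '[[[0.0351, 0.0014, 0.06, 0.0033, 0.349, 0], [0.0351, 0.0014, 0.12, 0.0033, 0.349, 0], [0.0351, 0.0014, 0.1796, 0.0033, 0.349, 0], [0.0351, 0.0014, 0.1796, 0.0033, 0.349, 0], [0.0351, 0.0014, 0.1796, 0.0033, 0.349, 0], [0.0351, 0.0014, 0.1796, 0.0033, 0.349, 0]]]'

```text
clock: 2.98
position: [548.3, 98.3, 124.6]
orientation: [[0.647, 0.052, 0.761], [0.028, -0.999, 0.044], [0.762, -0.007, -0.648]]
force: [1.2, -0.3, -0.8]
gripper_width: 45.8
gripper_force: 0.0
```

Run:
```python
from h import *
c=cur();s=state();print(s["clock"],c[1],s["qpos"].round(1),s["gripper_width"]); print("grasp",row(c,pick(-1,14)),row(c,pick(-1,14,45)))
p,d,m=grab("scene"); np.savez("scene1.npz",p=p,d=d,w=pts(d,m)); cv2.imwrite("pics/s1.png",cv2.resize(p[100:280,170:410,::-1],None,fx=3.2,fy=3.2,interpolation=cv2.INTER_CUBIC))
```

```text
2.975 [548.25337107  98.34980171 124.55585386] [ -6.9 -16.3 141.1  52.1   9.8  32.2] 45.83593307093685
grasp [0.0, -0.003, 0.0937, -0.0092, 0.0064, -0.0013] [-0.0002, -0.0035, 0.0487, -0.0092, 0.0064, -0.0013]
```

View pics/s1.png

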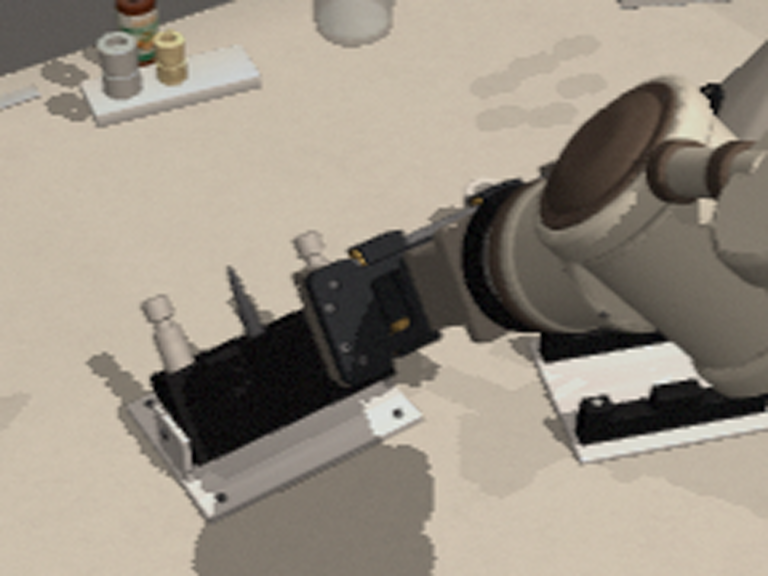

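The picture shows the gripper at crop (380,310) behind the near gauge at (310,245). Joint 5 is at its limit with the 40° pitch, so I'll approach at 55° and lay the gauge with a slight lean. Then I'll regrasp at the middle to centre it.

```bash
cat >> h.py <<'E'
S=np.array([576.5,157.2,0.])
def pick(side,s,back=0,pitch=55,dep=14):
    a=np.radians(40); ax=np.array([np.sin(a),0,np.cos(a)]); n=np.array([-np.cos(a),0,np.sin(a)])
    g=np.array([15,55*side,67.])-2.5*n+s*ax; R=tool(SY,pitch); return R,S+Rz(SY)@g+R[:,2]*(dep-back)
def place(lane,off,z=35.5,lean=15,dep=14):
    R=tool(CY,90+lean); return R,C+Rz(CY)@np.array([off,30*lane,z])+R[:,2]*dep
E
python3 - <<'E'
from h import *
c=cur();P=pick(-1,18,80);print(P[1],row(c,P)); print(row(P,pick(-1,18)))
E
```

```text
[569.63385417 101.83153314 133.24586587] [0.0195, -0.0023, 0.0112, -0.0092, -0.2571, 0.0006]
[-0.0, -0.0, 0.08, 0.0, 0.0, 0.0]
```

Request:
send_rows --plan '[[[0.0195, -0.0023, 0.0112, -0.0092, -0.2571, 0], [0.0195, -0.0023, 0.0112, -0.0092, -0.2571, 0], [0.0195, -0.0023, 0.0112, -0.0092, -0.2571, 0], [0.0195, -0.0023, 0.0112, -0.0092, -0.2571, 0], [0.0195, -0.0023, 0.0112, -0.0092, -0.2571, 0]]]'

```text
clock: 3.65
position: [568.7, 103.0, 132.8]
orientation: [[0.818, 0.048, 0.574], [0.039, -0.999, 0.028], [0.574, -0.0, -0.819]]
force: [0.4, -0.1, -0.3]
gripper_width: 46.1
gripper_force: 0.0
```

Run:
```python
from h import *
c=cur();s=state();print(s["clock"],c[1],s["qpos"].round(1)); print(row(c,pick(-1,18,40)),row(c,pick(-1,18)))
```

```text
3.65 [568.73366186 103.02073827 132.84887804] [ -3.9  -9.2 126.7   8.2  27.8  77.3]
[0.0009, 0.0013, 0.0402, -0.002, -0.0009, 0.002] [0.0008, 0.0014, 0.0802, -0.002, -0.0009, 0.002]
```

Request:
send_rows --plan '[[[0.001, 0.0013, 0.025, 0, 0, 0], [0.001, 0.0013, 0.05, 0, 0, 0], [0.001, 0.0013, 0.065, 0, 0, 0], [0.001, 0.0013, 0.065, 0, 0, 0]]]'

```text
clock: 4.15
position: [605.7, 103.2, 78.3]
orientation: [[0.82, 0.047, 0.57], [0.038, -0.999, 0.027], [0.571, -0.0, -0.821]]
force: [0.0, 0.5, 0.4]
gripper_width: 46.0
gripper_force: 0.0
```

Run:
```python
from h import *
c=cur();s=state();print(s["clock"],c[1],s["qpos"].round(1),s["force"]); print(row(c,pick(-1,18)))
a,_,_=grab("scene"); b,_,_=grab("top")
A=cv2.resize(a[140:260,190:330,::-1],(560,480),interpolation=cv2.INTER_CUBIC)[:, :400];B=cv2.resize(b[150:250,220:320,::-1],(400,400),interpolation=cv2.INTER_CUBIC)
cv2.imwrite("pics/s2.png",np.hstack([A[40:440],B]))
```

```text
4.15 [605.66864355 103.18723552  78.34545403] [ -3.5   3.1 122.4  10.4  20.1  75.2] [0.04069829 0.46902201 0.44271621]
[0.002, -0.0003, 0.0143, -0.0014, 0.0031, 0.0012]
```

View pics/s2.png

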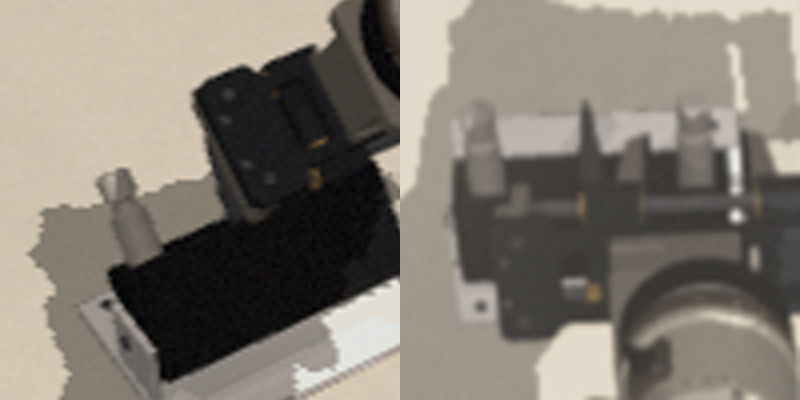

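In the top half, the fingers at (635,160) and (755,160) straddle the gauge at (697,145), clear of the punch at (587,130). I'll advance and close.

Request:
send_rows --plan '[[[0.002, 0, 0.0145, 0, 0, 0], [0.002, 0, 0.0145, 0, 0, 0], [0.002, 0, 0.0145, 0, 0, 0]]]'

```text
clock: 4.62
position: [617.4, 103.6, 70.5]
orientation: [[0.818, 0.047, 0.574], [0.039, -0.999, 0.027], [0.574, 0.0, -0.819]]
force: [-0.3, 0.3, -0.2]
gripper_width: 45.8
gripper_force: 0.0
```

Request:
send_rows --plan '[[[0, 0, 0, 0, 0, 0], [0, 0, 0, 0, 0, 0], [0, 0, 0, 0, 0, 0], [0, 0, 0, 0, 0, 0], [0, 0, 0, 0, 0, 0]]]' --fingers 1 --grip_force 35

```text
clock: 5.25
position: [617.6, 103.6, 70.0]
orientation: [[0.818, 0.047, 0.573], [0.039, -0.999, 0.027], [0.574, 0.001, -0.819]]
force: [-2.2, -0.2, 4.6]
gripper_width: 18.5
gripper_force: 35.0
```

Run:
```python
from h import *
c=cur();s=state();print(s["clock"],c[1],s["qpos"].round(1),s["force"],s["gripper_width"],s["gripper_force"]); print(row(c,pick(-1,18)))
for e in(20,40,75): print(row(pick(-1,18),pick(-1,18+e)))
```

```text
5.25 [617.63854148 103.55959626  70.00958215] [ -3.3   5.8 120.9  10.7  18.8  74.9] [-2.2003836  -0.16461696  4.60886388] 18.487119331634528 34.99829649925232
[-0.0031, -0.0005, 0.0006, -0.0007, -0.0004, 0.0019]
[0.0193, -0.0, -0.0052, 0.0, 0.0, 0.0]
[0.0386, -0.0, -0.0104, 0.0, 0.0, 0.0]
[0.0724, 0.0, -0.0194, 0.0, 0.0, 0.0]
```

Request:
send_rows --plan '[[[0.005, 0, -0.0013, 0, 0, 0], [0.015, 0, -0.004, 0, 0, 0], [0.0386, 0, -0.0104, 0, 0, 0], [0.0724, 0, -0.0194, 0, 0, 0], [0.0724, 0, -0.0194, 0, 0, 0], [0.0724, 0, -0.0194, 0, 0, 0]]]'

```text
clock: 6.0
position: [664.5, 105.9, 125.8]
orientation: [[0.82, 0.047, 0.571], [0.039, -0.999, 0.027], [0.572, 0.0, -0.82]]
force: [-0.2, -0.4, -1.3]
gripper_width: 18.8
gripper_force: 35.0
```

Run:
```python
from h import *
c=cur();s=state();print(s["clock"],c[1],s["qpos"].round(1),s["force"],s["gripper_width"],s["gripper_force"])
for n in("scene","top"):
    p,d,m=grab(n); np.savez(f"{n}2.npz",p=p,d=d,w=pts(d,m))
    # bar in hand: bar-frame coordinates about expected grasp centre
    R,t=c; B=R@Ro.from_euler("y",15,degrees=True).as_matrix(); g=t-14*R[:,2]
    q=(pts(d,m)-g)@B; print(n,B[:,0].round(3))
    k=(abs(q[...,1])<9)&(abs(q[...,2])<14)&(abs(q[...,0])<100)
    v=q[k]; 
    for a in range(-100,60,8):
        i=(v[:,0]>=a)&(v[:,0]<a+8)
        if i.sum()>2: print(a,i.sum(),v[i].min(0).round(1),v[i].max(0).round(1))
    if n=="scene": cv2.imwrite("pics/s3.png",cv2.resize(p[100:260,180:380,::-1],None,fx=3,fy=3,interpolation=cv2.INTER_CUBIC))
T=place(-1,20,140)
print(T[1],row(c,T))
```

```text
6.0 [664.46711378 105.94170981 125.78097077] [ -2.7   6.4 112.3   6.9  26.7  79.4] [-0.23211199 -0.40909738 -1.2685364 ] 18.827933827192336 34.99693751335144
scene [0.644 0.031 0.765]
-100 13 [-97.3  -7.1 -13.9] [-92.3   8.8  13.8]
-76 23 [-73.5  -8.7  -7.7] [-68.3   6.5   2.8]
-68 33 [-67.7  -7.6  -8.6] [-60.    7.2   4.1]
-60 29 [-59.4  -8.   -7.5] [-52.4   7.4   4.2]
-52 25 [-52.   -8.   -7.4] [-44.1   5.6   4.6]
-44 36 [-43.7  -9.  -10.6] [-36.1   8.6   5.8]
-36 33 [-36.   -8.3  -9.2] [-28.1   7.2   5.2]
-28 33 [-28.   -8.1  -9.6] [-20.2   7.3   5.1]
-20 24 [-19.8  -8.6 -11.2] [-12.4   8.3   6. ]
top [0.644 0.031 0.765]
-28 18 [-26.7  -7.5  -7.9] [-20.5   8.5  -1.6]
-12 22 [-10.5  -9.   -7.6] [-4.9  8.9  0.4]
-4 41 [-3.9 -8.6 -9.6] [3.9 9.  4.2]
4 22 [ 4.1 -6.3 -7.8] [11.6  7.4  5.6]
12 30 [12.2 -8.1 -8.5] [19.2  7.5 -0.2]
20 54 [20.  -7.8 -8.8] [26.4  7.8  8.5]
[ 483.8898056  -105.67717766  126.47703843] [-0.1559, 0.2028, -0.1094, -0.061, -0.8616, 0.3499]
```

View pics/s3.png

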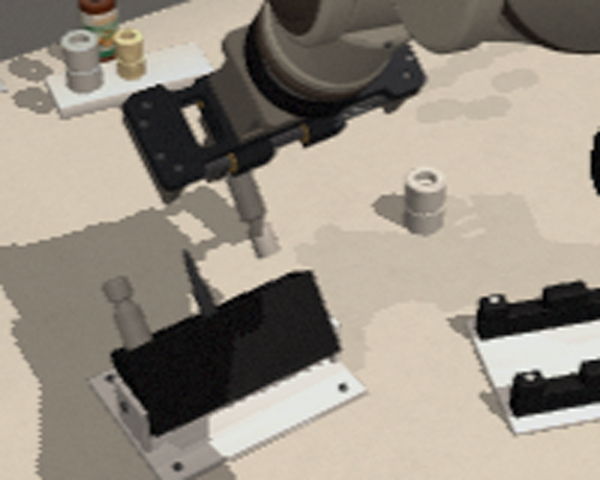

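Gauge 1 is out, hanging at crop (250,215). It measures -73.5 to +26.4 mm along the bar, 99.9 mm in all, so its middle is 23.5 mm below the grip. The die at (425,200) is untouched.

Run:
```python
from h import *
c=cur();W1=(tool(-5,70),np.array([600,60,215.])); W2=place(-1,17.5,110); print(row(c,W1)); print(W2[1],row(c,W2))
```

```text
[-0.0027, 0.0429, -0.1116, -0.062, -0.2579, 0.12]
[ 481.49904371 -104.9462484    96.47703843] [-0.174, 0.202, -0.0862, -0.0609, -0.8604, 0.3499]
```

Request:
send_rows --plan '[[[0, 0.0215, -0.056, 0, 0, 0], [-0.0027, 0.043, -0.1116, -0.062, -0.258, 0.12], [-0.0027, 0.043, -0.1116, -0.062, -0.258, 0.12], [-0.09, 0.12, -0.11, -0.062, -0.56, 0.23], [-0.174, 0.202, -0.106, -0.061, -0.86, 0.35], [-0.174, 0.202, -0.106, -0.061, -0.86, 0.35], [-0.174, 0.202, -0.106, -0.061, -0.86, 0.35], [-0.174, 0.202, -0.106, -0.061, -0.86, 0.35], [-0.174, 0.202, -0.0862, -0.061, -0.86, 0.35], [-0.174, 0.202, -0.0862, -0.061, -0.86, 0.35], [-0.174, 0.202, -0.0862, -0.061, -0.86, 0.35], [-0.174, 0.202, -0.0862, -0.061, -0.86, 0.35]]]'

```text
clock: 7.6
position: [483.8, -104.8, 98.9]
orientation: [[0.925, -0.292, -0.242], [-0.282, -0.956, 0.075], [-0.254, -0.001, -0.967]]
force: [-0.5, -0.6, -2.0]
gripper_width: 18.8
gripper_force: 35.0
```

```bash
python3 - <<'E'
from h import *
c=cur();s=state();print(s["clock"],c[1],s["qpos"].round(1),s["force"],s["gripper_width"]); print(row(c,place(-1,17.5,110)))
R,t=c; B=R@Ro.from_euler("y",15,degrees=True).as_matrix(); g=t-14*R[:,2]
for n in("scene","top"):
    p,d,m=grab(n); w=pts(d,m); np.savez(f"{n}3.npz",p=p,d=d,w=w)
    q=(w-g)@B; k=(abs(q[...,1])<9)&(abs(q[...,2])<14)&(abs(q[...,0])<90); v=w[k]; 
    L=(v-C)@Rz(CY)
    for a in range(-70,60,10):
        i=(L[:,0]>=a)&(L[:,0]<a+10)
        if i.sum()>3: print(n,a,i.sum(),L[i].min(0).round(1),L[i].max(0).round(1))
    # rails
    L=(w-C)@Rz(CY); i=(L[...,2]>33)&(L[...,2]<42)&(abs(L[...,0])<60)&(abs(L[...,1])<80); v=w[i]
    r=cv2.minAreaRect(v[:,:2].astype(np.float32)); print(n,"rails",np.round(r[0],1),np.round(r[1],1),r[2],i.sum())
    l=L[i]; print("far rail y",l[l[:,0]>25][:,1].min(),l[l[:,0]>25][:,1].max(),"near",l[l[:,0]<-25][:,1].min(),l[l[:,0]<-25][:,1].max(), "hist",np.histogram(l[:,1],np.arange(-70,75,5))[0])
    cv2.imwrite(f"pics/{n}3.png",p[...,::-1])
E
python3 - <<'E'
import cv2,numpy as np
a=cv2.imread("pics/scene3.png")[140:290,280:480];b=cv2.imread("pics/top3.png")[190:310,300:460]
cv2.imwrite("pics/s4.png",np.hstack([cv2.resize(a,(400,300)),cv2.resize(b,(400,300))]))
E
```

```text
7.6 [ 483.76196116 -104.76782141   98.91191115] [-24.9  16.6  97.7  -2.   80.3  82.6] [-0.51148901 -0.61549305 -2.01424465] 18.78527343740391
[-0.0014, 0.0008, 0.0029, -0.0007, -0.0055, 0.0006]
scene rails [482.  -49.8] [80.8 92.5] 72.62554931640625 184
far rail y -17.80913649126606 62.99609147139665 near 10.380908281137716 62.45146954238364 hist [ 0  0  0  0  0  0  0  0  0  0  4 11 11 10 14 11 20  2  0  0  0  0 10 24
 24 26 17  0]
top -50 4 [-49.8 -22.7 109.3] [-40.5 -20.4 111.1]
top 0 4 [  0.  -21.8 112.6] [  8.6 -20.2 113.6]
top rails [483.7 -49.4] [79.1 90.1] 73.56224060058594 242
far rail y -15.278447166931228 63.68587861405021 near -16.217798700284888 62.98749162752022 hist [ 0  0  0  0  0  0  0  0  0  0  3 20 19 21 21 20 16  5  0  0  0  0  5 34
 27 26 25  0]
```

View pics/s4.png

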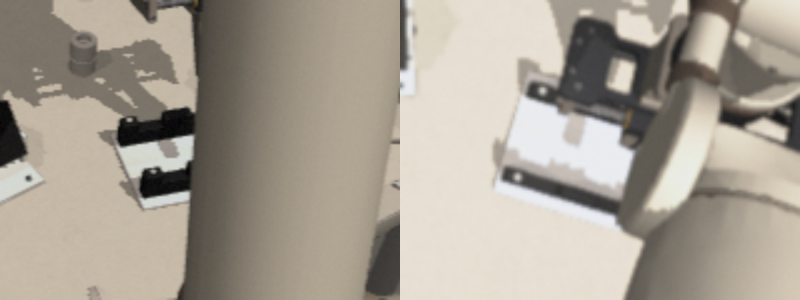

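The arm hides lane 1 in both views: carrier at (155,155) left half and (560,150) right half. I'll check the notch positions from the first unobstructed frames and then descend.

Run:
```python
from h import *
for n in("top","scene"):
    w=np.load(n+"0.npz")["w"]; L=(w-C)@Rz(CY)
    for s in(-1,1):
        i=(L[...,2]>32)&(L[...,2]<42)&(abs(L[...,0]-38*s)<12)&(abs(L[...,1])<75); y=np.sort(L[i][:,1]); g=np.where(np.diff(y)>8)[0]
        print(n,s,len(y),y[[0,-1]].round(1),[(y[k].round(1),y[k+1].round(1)) for k in g], np.percentile(L[i][:,0],[2,50,98]).round(1))
c=cur(); print(c[1])
for z in(60,45,36.5): print(z,row(c,place(-1,17.5,z)))
```

```text
top -1 230 [-63.6  63.7] [(np.float64(-43.4), np.float64(-16.2)), (np.float64(16.4), np.float64(43.8))] [-44.8 -38.1 -31.4]
top 1 225 [-62.7  63.7] [(np.float64(-43.7), np.float64(-15.6)), (np.float64(16.2), np.float64(43.9))] [31.  37.5 44.4]
scene -1 151 [-15.9  62.9] [(np.float64(15.7), np.float64(43.1))] [-46.1 -40.6 -32. ]
scene 1 185 [-64.7  63.4] [(np.float64(-43.7), np.float64(-17.4)), (np.float64(16.3), np.float64(43.1))] [29.  34.8 43.7]
[ 483.68880148 -104.92759978   98.72029435]
60 [0.0112, 0.0007, 0.0511, -0.0008, -0.0051, 0.0002]
45 [0.015, 0.0007, 0.0656, -0.0008, -0.0051, 0.0002]
36.5 [0.0172, 0.0007, 0.0738, -0.0008, -0.0051, 0.0002]
```

Request:
send_rows --plan '[[[0.0112, 0.0007, 0.04, 0, -0.005, 0], [0.0112, 0.0007, 0.0511, 0, -0.005, 0], [0.013, 0.0007, 0.058, 0, -0.005, 0], [0.015, 0.0007, 0.0656, 0, -0.005, 0], [0.015, 0.0007, 0.0656, 0, -0.005, 0]]]'

```text
clock: 8.32
position: [481.3, -105.0, 31.0]
orientation: [[0.923, -0.293, -0.248], [-0.282, -0.956, 0.077], [-0.26, -0.001, -0.966]]
force: [-0.1, 0.1, -1.3]
gripper_width: 19.0
gripper_force: 35.0
```

Run:
```python
from h import *
c=cur();s=state();print(s["clock"],c[1],s["force"],s["torque"],s["gripper_width"])
for z in(45,40,37,35.5): print(z,row(c,place(-1,17.5,z)))
```

```text
8.325 [ 481.28652415 -105.00661943   31.00528625] [-0.11000606  0.06855636 -1.33260924] [-0.01300046 -0.22612245  0.0475401 ] 19.01123343252767
45 [0.0001, -0.0001, -0.0005, -0.001, 0.0008, -0.0]
40 [0.0014, -0.0001, 0.0043, -0.001, 0.0008, -0.0]
37 [0.0021, -0.0001, 0.0072, -0.001, 0.0008, -0.0]
35.5 [0.0025, -0.0001, 0.0087, -0.001, 0.0008, -0.0]
```

Request:
send_rows --plan '[[[0.0007, 0, 0.002, 0, 0, 0], [0.0014, 0, 0.0043, 0, 0, 0], [0.0018, 0, 0.006, 0, 0, 0], [0.0021, 0, 0.0072, 0, 0, 0], [0.0021, 0, 0.0072, 0, 0, 0]]]'

```text
clock: 8.95
position: [481.3, -105.0, 23.9]
orientation: [[0.923, -0.293, -0.248], [-0.282, -0.956, 0.077], [-0.26, -0.001, -0.966]]
force: [-0.9, 1.4, 2.7]
gripper_width: 18.7
gripper_force: 35.0
```

Request:
send_rows --plan '[[[0.0003, 0, 0.001, 0, 0, 0], [0.0005, 0, 0.0018, 0, 0, 0], [0.0005, 0, 0.0018, 0, 0, 0]]]'

```text
clock: 9.32
position: [481.4, -105.0, 23.8]
orientation: [[0.923, -0.292, -0.249], [-0.282, -0.956, 0.077], [-0.261, -0.001, -0.965]]
force: [-4.4, 3.0, 16.9]
gripper_width: 18.8
gripper_force: 35.0
```

Run:
```python
from h import *
c=cur();s=state();print(s["clock"],c[1],s["force"],s["torque"],s["gripper_width"])
for z in(37,35.5,34): print(z,row(c,place(-1,17.5,z)))
```

```text
9.325 [ 481.37726054 -105.02931694   23.81788269] [-4.404848    2.98939664 16.91679106] [ 0.69557478  1.45116714 -0.02985378] 18.801508719387343
37 [0.0002, -0.0001, 0.0003, -0.0008, 0.0024, 0.0001]
35.5 [0.0006, -0.0001, 0.0018, -0.0008, 0.0024, 0.0001]
34 [0.001, -0.0001, 0.0032, -0.0008, 0.0024, 0.0001]
```

Contact came at 17 N at about the expected seat height: 37 mm, against about 47 mm if it were lying on top of the rails. I'll release, back off and look.

Request:
send_rows --plan '[[[-0.0002, 0, -0.001, 0, 0, 0], [-0.0002, 0, -0.001, 0, 0, 0]]]'

```text
clock: 9.57
position: [481.4, -105.0, 23.9]
orientation: [[0.923, -0.293, -0.249], [-0.282, -0.956, 0.077], [-0.261, -0.001, -0.965]]
force: [-3.6, 0.7, 10.1]
gripper_width: 18.8
gripper_force: 35.0
```

Request:
send_rows --plan '[[[0, 0, 0, 0, 0, 0], [0, 0, 0, 0, 0, 0], [0, 0, 0, 0, 0, 0], [0, 0, -0.02, 0, 0, 0], [0, 0, -0.05, 0, 0, 0], [0, 0, -0.09, 0, 0, 0], [0, 0, -0.09, 0, 0, 0]]]' --fingers 0.62

```text
clock: 10.45
position: [506.5, -113.2, 112.4]
orientation: [[0.925, -0.293, -0.242], [-0.283, -0.956, 0.074], [-0.253, 0.0, -0.968]]
force: [0.4, -0.3, -0.3]
gripper_width: 35.0
gripper_force: 0.0
```

Run:
```python
from h import *
s=state();print(s["clock"],s["position"],s["qpos"].round(1),s["force"],s["gripper_width"])
for n in("scene","top"):
    p,d,m=grab(n); w=pts(d,m); L=(w-C)@Rz(CY)
    k=(abs(L[...,1]+30)<20)&(abs(L[...,0])<75)&(L[...,2]>15)&(L[...,2]<60); print(n,k.sum())
    cv2.imwrite(f"pics/{n}4.png",p[...,::-1])
    l=L[k]
    for a in range(-70,70,10):
        i=(l[:,0]>=a)&(l[:,0]<a+10)
        if i.sum()>3: print(a,i.sum(),l[i].min(0).round(1),l[i].max(0).round(1))
R,p=place(-1,0,90,lean=0); print("over mid",row(cur(),(R,p)),p)
```

```text
10.45 [ 506.50278375 -113.21416288  112.43201792] [-24.7  18.9  93.1  -2.   82.5  82.8] [ 0.40070461 -0.29996121 -0.2813199 ] 34.97760873771382
scene 25
30 19 [ 30.  -15.5  18.1] [ 38.9 -10.6  38.1]
top 498
-60 20 [-55.1 -36.9  37.5] [-50.4 -21.2  46.9]
-50 70 [-49.9 -49.6  16.4] [-40.  -10.1  48.1]
-40 82 [-40.  -49.8  22.7] [-30.5 -10.4  44.8]
-30 44 [-29.9 -38.   34.9] [-20.  -20.2  45.8]
-20 42 [-19.5 -38.3  35.9] [-10.2 -20.3  46.6]
-10 43 [ -9.8 -38.8  33.7] [ -0.3 -20.4  47.3]
0 45 [  0.1 -38.7  33.9] [  9.7 -20.   48.8]
10 44 [ 10.3 -38.2  35.1] [ 19.7 -20.5  47.1]
20 31 [ 20.4 -36.8  37. ] [ 29.4 -20.5  44.1]
30 65 [ 30.  -42.4  15.7] [ 39.4 -10.3  46.6]
40 12 [ 40.1 -42.4  22.4] [ 44.6 -11.7  44.3]
over mid [-0.0271, -0.0001, 0.0415, -0.001, 0.263, -0.0001] [ 468.22884886 -100.88914268   76.        ]
```

Gauge 1 lies flat from x -55 to +44 in the lane, top at about 46 mm, so it is seated. I'll regrasp at the middle and slide it +5.5 mm.

Run:
```python
from h import *
c=cur()
print("over",row(c,place(-1,-5,75,lean=0))); print("down",row(c,place(-1,-5,36,lean=0)));
```

```text
over [-0.028, -0.0001, 0.0572, -0.001, 0.263, -0.0001]
down [-0.0179, -0.0001, 0.0949, -0.001, 0.263, -0.0001]
```

Request:
send_rows --plan '[[[-0.028, 0, 0.03, 0, 0.263, 0], [-0.028, 0, 0.057, 0, 0.263, 0], [-0.028, 0, 0.057, 0, 0.263, 0], [-0.023, 0, 0.076, 0, 0.263, 0], [-0.018, 0, 0.095, 0, 0.263, 0], [-0.018, 0, 0.095, 0, 0.263, 0], [-0.018, 0, 0.095, 0, 0.263, 0]]]'

```text
clock: 11.42
position: [465.1, -100.3, 23.5]
orientation: [[0.956, -0.293, 0.002], [-0.293, -0.956, 0.0], [0.002, -0.001, -1.0]]
force: [-0.6, -0.1, 0.2]
gripper_width: 35.0
gripper_force: 0.0
```

Request:
send_rows --plan '[[[0, 0, 0, 0, 0, 0], [0, 0, 0, 0, 0, 0], [0, 0, 0, 0, 0, 0], [0.003, 0, 0, 0, 0, 0], [0.0055, 0, 0, 0, 0, 0], [0.0055, 0, 0, 0, 0, 0], [0.0055, 0, 0, 0, 0, 0]]]' --fingers 1 --grip_force 12

```text
clock: 12.3
position: [468.4, -101.1, 23.1]
orientation: [[0.956, -0.292, -0.001], [-0.292, -0.956, 0.001], [-0.001, -0.001, -1.0]]
force: [-4.1, 0.4, 9.3]
gripper_width: 19.2
gripper_force: 12.0
```

Request:
send_rows --plan '[[[0, 0, 0, 0, 0, 0], [0, 0, 0, 0, 0, 0], [0, 0, 0, 0, 0, 0], [0, 0, -0.03, 0, 0, 0], [0, 0, -0.07, 0, 0, 0], [0, 0, -0.12, 0, 0, 0], [0, 0, -0.15, 0, 0, 0]]]' --fingers 0.6

```text
clock: 13.18
position: [469.6, -101.7, 175.0]
orientation: [[0.956, -0.293, 0.004], [-0.293, -0.956, -0.001], [0.004, -0.0, -1.0]]
force: [-0.3, -0.1, -0.1]
gripper_width: 37.2
gripper_force: 0.0
```

```bash
cat >> h.py <<'E'
def lane(lane,names=("top",)):
    for n in names:
        p,d,m=grab(n); w=pts(d,m); L=(w-C)@Rz(CY)
        k=(abs(L[...,1]-30*lane)<11)&(abs(L[...,0])<75)&(L[...,2]>36)&(L[...,2]<52); l=L[k]
        print(n,k.sum(),"x",l[:,0].min().round(1),l[:,0].max().round(1))
        for a in(-55,-35,-15,5,25,45):
            i=(l[:,0]>=a)&(l[:,0]<a+10)
            if i.sum()>3: print(a,i.sum(),"y",l[i][:,1].min().round(1),l[i][:,1].max().round(1),"ztop",np.percentile(l[i][:,2],90).round(1))
E
python3 - <<'E'
from h import *
s=state();print(s["clock"],s["position"],s["qpos"].round(1),s["force"],s["gripper_width"])
lane(-1); c=cur()
W=(tool(SY,60),np.array([500,160,250.])); P=pick(1,16,80); print(row(c,W)); print(P[1],row(c,P),row(W,P))
E
```

```text
13.175 [ 469.60384064 -101.73406111  175.00499096] [-2.67e+01 -3.40e+00  1.09e+02  1.00e-01  7.42e+01  8.03e+01] [-0.28154944 -0.11299274 -0.08348442] 37.19885566771248
top 160 x -51.0 45.9
-55 22 y -37.5 -21.8 ztop 45.1
-35 30 y -37.9 -22.0 ztop 43.7
5 11 y -23.9 -20.9 ztop 42.1
25 4 y -23.9 -22.5 ztop 40.8
[-0.0489, -0.2594, -0.072, 0.0916, 0.5095, -0.3337]
[563.35967367 211.65997828 131.71377699] [-0.0045, -0.3274, 0.0466, 0.1065, 0.5959, -0.3307] [-0.0023, -0.0487, 0.1353, 0.0, 0.0873, 0.0]
```

Request:
send_rows --plan '[[[-0.01, -0.05, -0.04, 0, 0, 0], [-0.049, -0.13, -0.072, 0.045, 0.25, -0.17], [-0.049, -0.26, -0.072, 0.0916, 0.51, -0.334], [-0.049, -0.26, -0.072, 0.0916, 0.51, -0.334], [-0.049, -0.26, -0.072, 0.0916, 0.51, -0.334], [-0.049, -0.26, -0.072, 0.0916, 0.51, -0.334], [-0.005, -0.327, 0.045, 0.1065, 0.596, -0.331], [-0.005, -0.327, 0.045, 0.1065, 0.596, -0.331], [-0.005, -0.327, 0.045, 0.1065, 0.596, -0.331], [-0.005, -0.327, 0.045, 0.1065, 0.596, -0.331], [-0.005, -0.327, 0.045, 0.1065, 0.596, -0.331]]]' --fingers 0.5

```text
clock: 14.6
position: [560.6, 212.0, 129.1]
orientation: [[0.822, 0.044, 0.568], [0.034, -0.999, 0.029], [0.569, -0.004, -0.823]]
force: [0.1, 0.2, 0.6]
gripper_width: 46.2
gripper_force: 0.0
```

Run:
```python
from h import *
c=cur();s=state();print(s["clock"],c[1],s["qpos"].round(1),s["gripper_width"]); print(row(c,pick(1,17,15)),row(c,pick(1,17)))
lane(-1,("top","scene"))
```

```text
14.6 [560.58226291 211.98376247 129.06187179] [ 12.   -3.3 121.7 -11.2  27.7 107.8] 46.236219335744174
[0.0051, 0.0006, 0.0641, -0.0028, 0.006, -0.0035] [0.0052, 0.0007, 0.0791, -0.0028, 0.006, -0.0035]
top 382 x -51.0 47.7
-55 23 y -37.9 -21.8 ztop 43.2
-35 32 y -37.5 -22.4 ztop 42.8
-15 44 y -38.8 -20.4 ztop 46.3
5 42 y -38.9 -20.5 ztop 44.8
25 35 y -37.5 -21.3 ztop 43.6
45 9 y -37.2 -23.5 ztop 44.9
scene 294 x -54.1 47.9
-55 30 y -38.2 -22.5 ztop 43.4
-35 22 y -38.8 -24.5 ztop 42.9
-15 31 y -37.2 -20.5 ztop 44.8
5 30 y -37.7 -21.4 ztop 44.1
25 22 y -39.2 -21.1 ztop 44.4
45 6 y -36.2 -22.7 ztop 42.5
```

Request:
send_rows --plan '[[[0.005, 0.0006, 0.025, 0, 0.006, 0], [0.005, 0.0006, 0.05, 0, 0.006, 0], [0.005, 0.0006, 0.064, 0, 0.006, 0], [0.005, 0.0006, 0.064, 0, 0.006, 0], [0.005, 0.0006, 0.064, 0, 0.006, 0]]]'

```text
clock: 15.32
position: [600.5, 214.3, 79.3]
orientation: [[0.818, 0.045, 0.573], [0.035, -0.999, 0.03], [0.574, -0.005, -0.819]]
force: [0.1, 0.7, -0.4]
gripper_width: 45.8
gripper_force: 0.0
```

Run:
```python
from h import *
c=cur();s=state();print(s["clock"],c[1],s["force"]); print(row(c,pick(1,17)))
```

```text
15.325 [600.54815199 214.28367391  79.29406435] [ 0.13044566  0.68423033 -0.35165939]
[0.0005, 0.001, 0.0154, -0.0037, -0.0002, -0.0027]
```

Request:
send_rows --plan '[[[0, 0.001, 0.008, 0, 0, 0], [0, 0.001, 0.015, 0, 0, 0], [0, 0.001, 0.015, 0, 0, 0]]]'

```text
clock: 15.7
position: [609.2, 213.8, 65.6]
orientation: [[0.819, 0.046, 0.572], [0.035, -0.999, 0.03], [0.573, -0.004, -0.82]]
force: [1.6, -0.2, -0.1]
gripper_width: 45.9
gripper_force: 0.4
```

Request:
send_rows --plan '[[[0, 0, 0, 0, 0, 0], [0, 0, 0, 0, 0, 0], [0, 0, 0, 0, 0, 0], [0, 0, 0, 0, 0, 0]]]' --fingers 1 --grip_force 35

```text
clock: 16.2
position: [608.7, 213.8, 65.7]
orientation: [[0.819, 0.045, 0.572], [0.035, -0.999, 0.03], [0.572, -0.004, -0.82]]
force: [0.7, -0.0, 1.2]
gripper_width: 18.6
gripper_force: 35.2
```

Request:
send_rows --plan '[[[0.005, 0, -0.0013, 0, 0, 0], [0.015, 0, -0.004, 0, 0, 0], [0.0386, 0, -0.0104, 0, 0, 0], [0.0724, 0, -0.0194, 0, 0, 0], [0.0724, 0, -0.0194, 0, 0, 0], [0.0724, 0, -0.0194, 0, 0, 0]]]'

```text
clock: 16.95
position: [655.6, 215.5, 121.2]
orientation: [[0.821, 0.045, 0.569], [0.035, -0.999, 0.029], [0.57, -0.004, -0.822]]
force: [-0.2, 0.3, -0.7]
gripper_width: 18.7
gripper_force: 35.0
```

Run:
```python
from h import *
c=cur();s=state();print(s["clock"],c[1],s["qpos"].round(1),s["force"],s["gripper_width"],s["gripper_force"])
R,t=c; B=R@Ro.from_euler("y",15,degrees=True).as_matrix(); g=t-14*R[:,2]
for n in("scene","top"):
    p,d,m=grab(n); q=(pts(d,m)-g)@B
    k=(abs(q[...,1])<9)&(abs(q[...,2])<12)&(abs(q[...,0])<85); v=q[k][:,0]
    print(n,k.sum(),np.sort(v)[[0,3,-4,-1]].round(1))
W1=(tool(-5,75),np.array([590,150,225.])); W2=place(1,17.5,110); print(row(c,W1)); print(W2[1],row(c,W2))
```

```text
16.95 [655.57820263 215.50444931 121.22615387] [ 10.1  10.3 108.4  -9.1  27.  104.4] [-0.15754082  0.33479808 -0.66099878] 18.663740797575947 34.98522341251373
scene 227 [-68.  -67.5 -16.3 -15.6]
top 180 [-26.2 -24.4  31.6  31.9]
[0.003, 0.0621, -0.1245, -0.0596, -0.3437, 0.1193]
[499.041346   -47.56796304  96.47703843] [-0.1518, 0.2558, -0.0764, -0.0644, -0.8587, 0.347]
```

Request:
send_rows --plan '[[[0.004, -0.001, -0.058, 0, 0, 0], [0.003, 0.02, -0.12, 0, 0, 0], [0.003, 0.062, -0.1245, -0.06, -0.344, 0.119], [0.003, 0.062, -0.1245, -0.06, -0.344, 0.119], [-0.08, 0.16, -0.12, -0.062, -0.6, 0.23], [-0.152, 0.256, -0.1, -0.064, -0.859, 0.347], [-0.152, 0.256, -0.1, -0.064, -0.859, 0.347], [-0.152, 0.256, -0.1, -0.064, -0.859, 0.347], [-0.152, 0.256, -0.1, -0.064, -0.859, 0.347], [-0.152, 0.256, -0.0764, -0.064, -0.859, 0.347], [-0.152, 0.256, -0.0764, -0.064, -0.859, 0.347], [-0.152, 0.256, -0.0764, -0.064, -0.859, 0.347]]]'

```text
clock: 18.55
position: [500.4, -46.8, 98.0]
orientation: [[0.925, -0.291, -0.245], [-0.281, -0.957, 0.076], [-0.256, -0.002, -0.967]]
force: [-0.2, -0.0, -0.8]
gripper_width: 18.8
gripper_force: 35.0
```

Run:
```python
from h import *
c=cur();s=state();print(s["clock"],c[1],s["force"],s["gripper_width"])
for z in(60,45): print(z,row(c,place(1,18,z)))
```

```text
18.55 [500.38611007 -46.82299671  98.0008866 ] [-0.18959905 -0.03917787 -0.77276013] 18.78953996274685
60 [0.0127, 0.0012, 0.0499, -0.0012, -0.0026, 0.0018]
45 [0.0165, 0.0012, 0.0644, -0.0012, -0.0026, 0.0018]
```

Request:
send_rows --plan '[[[0.0127, 0.0012, 0.04, 0, -0.003, 0.002], [0.0127, 0.0012, 0.05, 0, -0.003, 0.002], [0.0145, 0.0012, 0.057, 0, -0.003, 0.002], [0.0165, 0.0012, 0.0644, 0, -0.003, 0.002], [0.0165, 0.0012, 0.0644, 0, -0.003, 0.002]]]'

```text
clock: 19.18
position: [499.6, -48.4, 31.2]
orientation: [[0.923, -0.294, -0.248], [-0.284, -0.956, 0.077], [-0.259, -0.001, -0.966]]
force: [-0.2, 0.2, -1.4]
gripper_width: 18.4
gripper_force: 35.0
```

Run:
```python
from h import *
c=cur();s=state();print(s["clock"],c[1],s["force"],s["gripper_width"])
for z in(45,37,36): print(z,row(c,place(1,18,z)))
```

```text
19.175 [499.59152147 -48.44903748  31.17114559] [-0.23101416  0.23271653 -1.3753587 ] 18.441923979653144
45 [-0.0004, -0.0007, -0.0002, -0.0015, 0.0006, -0.0013]
37 [0.0017, -0.0007, 0.0075, -0.0015, 0.0006, -0.0013]
36 [0.002, -0.0007, 0.0085, -0.0015, 0.0006, -0.0013]
```

Request:
send_rows --plan '[[[0.0005, -0.0007, 0.002, 0, 0, 0], [0.001, -0.0007, 0.0043, 0, 0, 0], [0.0014, -0.0007, 0.006, 0, 0, 0], [0.0017, -0.0007, 0.0075, 0, 0, 0], [0.0017, -0.0007, 0.0075, 0, 0, 0]]]'

```text
clock: 19.8
position: [499.5, -47.7, 24.0]
orientation: [[0.923, -0.294, -0.248], [-0.284, -0.956, 0.077], [-0.26, -0.001, -0.966]]
force: [-1.6, 0.9, 5.1]
gripper_width: 18.7
gripper_force: 35.0
```

Request:
send_rows --plan '[[[0.0002, 0, 0.0007, 0, 0, 0], [0.0002, 0, 0.0007, 0, 0, 0]]]'

```text
clock: 20.05
position: [499.5, -47.7, 24.0]
orientation: [[0.923, -0.294, -0.249], [-0.284, -0.956, 0.077], [-0.26, -0.001, -0.966]]
force: [-4.0, 1.0, 10.7]
gripper_width: 18.5
gripper_force: 35.0
```

Run:
```python
from h import *
c=cur();s=state();print(s["clock"],c[1],s["force"],s["torque"],s["gripper_width"])
for z in(37,36): print(z,row(c,place(1,18,z)))
```

```text
20.05 [499.51033303 -47.70351596  24.02668185] [-4.01864731  1.01098625 10.68023845] [ 0.39677965  0.85421121 -0.02268435] 18.526770129563673
37 [0.0002, 0.0, 0.0005, -0.0014, 0.0015, -0.0013]
36 [0.0004, 0.0, 0.0015, -0.0014, 0.0015, -0.0013]
```

Request:
send_rows --plan '[[[0, 0, 0, 0, 0, 0], [0, 0, 0, 0, 0, 0], [0, 0, 0, 0, 0, 0], [0, 0, -0.02, 0, 0, 0], [0, 0, -0.06, 0, 0, 0], [0, 0, -0.12, 0, 0.13, 0], [0, -0.06, -0.16, 0, 0.262, 0], [0, -0.12, -0.16, 0, 0.262, 0], [0, -0.18, -0.16, 0, 0.262, 0], [-0.03, -0.22, -0.16, 0, 0.262, 0], [-0.03, -0.22, -0.16, 0, 0.262, 0]]]' --fingers 0.62

```text
clock: 21.42
position: [575.3, 162.0, 185.4]
orientation: [[0.957, -0.289, 0.0], [-0.289, -0.957, 0.002], [-0.0, -0.002, -1.0]]
force: [0.1, -0.1, 0.1]
gripper_width: 35.1
gripper_force: 0.0
```

Run:
```python
from h import *
c=cur();s=state();print(s["clock"],c[1],s["force"],s["gripper_width"])
lane(-1,("top","scene"));lane(1,("top","scene"))
a,_,_=grab("scene"); b,_,_=grab("top")
cv2.imwrite("pics/s6.png",np.hstack([cv2.resize(a[130:280,200:400,::-1],(400,300),interpolation=cv2.INTER_CUBIC),cv2.resize(b[140:290,220:420,::-1],(400,300),interpolation=cv2.INTER_CUBIC)]))
```

```text
21.425 [575.30669441 161.98901672 185.38567659] [ 0.05426725 -0.08447347  0.07815856] 35.08018515590061
top 384 x -51.0 47.8
-55 23 y -37.9 -21.8 ztop 44.3
-35 30 y -38.0 -21.9 ztop 44.4
-15 45 y -38.6 -20.5 ztop 46.5
5 43 y -39.2 -19.9 ztop 45.6
25 31 y -38.0 -21.0 ztop 44.1
45 9 y -36.6 -21.8 ztop 43.5
scene 288 x -53.4 46.0
-55 28 y -37.9 -22.5 ztop 42.9
-35 22 y -36.7 -23.0 ztop 42.4
-15 28 y -38.8 -22.6 ztop 44.2
5 32 y -38.8 -21.5 ztop 43.8
25 20 y -36.2 -23.3 ztop 42.7
45 4 y -36.0 -23.1 ztop 43.1
top 381 x -48.9 49.6
-55 15 y 23.4 38.6 ztop 44.4
-35 34 y 22.9 37.3 ztop 43.6
-15 41 y 21.6 39.3 ztop 45.3
5 44 y 21.3 39.6 ztop 45.6
25 31 y 21.2 38.8 ztop 44.0
45 17 y 22.7 38.8 ztop 44.9
scene 295 x -50.6 47.9
-55 21 y 22.5 36.8 ztop 41.5
-35 20 y 23.8 36.9 ztop 42.7
-15 35 y 21.1 39.6 ztop 44.2
5 32 y 20.2 38.9 ztop 43.5
25 18 y 20.2 38.2 ztop 44.1
45 11 y 21.5 37.5 ztop 43.4
```

View pics/s6.png

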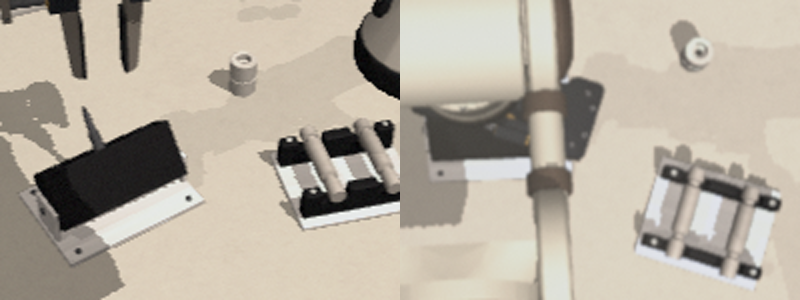

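The picture shows both gauges lying across both rails (left half at (322,165) and (375,155)). The punch is still in its socket at (95,130), the die at (243,75) is untouched and the gripper is clear. Both gauges are level, with tops at about 45 mm, and centred along x to about -1.6 mm (lane 1) and +0.4 mm (lane 2). I'm handing the job in.

```bash
python3 -c "
from h import *
print(workorder.finish_job(), state()['clock'])"
```

```text
the job is handed in; nothing more can be done
the job is handed in; nothing more can be done
```

Both gauges now lie flat in the carrier, one per lane and centred across the rails to within about 2 mm; the punch is still in its socket, I saw no sign that the die or oil bottle was disturbed, the gripper is open and clear, and I handed the job in at about 21.5 s.

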